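# Scoop a grinding ball out of a narrow-necked jar and start the mill

### The arm

A 6-joint arm with a two-finger parallel gripper is mounted at the origin on a cart in front of the work surface, level with it; the furniture and walls round the work are solid. World frame = base frame: x ahead of the robot, y to its left, z up, the work surface at z = 0. Lengths are in m, angles in rad, forces in N, time in s.
With the tool pointing down it reaches from about 0.4 to 0.925 m from the base axis. Payload 3.4 kg.
Tool frame: the origin (TCP) lies at the very end of the fingers, on their centre line; the grasp point (between the pads) lies 19 mm behind it (bot.grip_depth is the z of the grasp point in the tool frame, in m); z points along the fingers, x is the direction in which the jaws open and shut, and the axes are right-handed (so a half turn about z gives the same grasp; the last joint's range is limited). The gripper opens to 85 mm and grips with 20 to 120 N. Pads are 22 mm wide; open, the fingers measure 114 mm over their backs; the gripper's body (76 mm by 85 mm) begins 54 mm behind the grasp point. The pads swing forward as they close: fully open they stand 13 mm farther back than shut.
Start: joints at [-1.312, 0.307, 1.506, -0, 1.328, -0.073], TCP at [0.188, -0.543, 0.231] pointing down, gripper open.
Joint ranges: [-3.12, 3.12], [-1.05, 2.28], [0.14, 2.33], [-1.42, 4.57], [0.1, 2.73], [-2.68, 2.68]. Speed limits (rad/s): [2.57, 2.57, 3.14, 3.14, 3.14, 3.14].

### API

Orientations are given as [roll, pitch, yaw] about the fixed x, y, z axes, in that order (R = Rz(yaw) Ry(pitch) Rx(roll)).
In Python, from bench import bot, imaging, workorder gives the robot as it stands. Calls block until the motion is done:
- bot.reach(position, orientation): joint-space move of the TCP to a pose.
- bot.move_linear(position, max_speed=0.15, attitude=None, until_force=None): straight line of the TCP; attitude=None keeps the orientation; max_speed is the mean speed in m/s. With until_force (N) it stops when the force on the tool has changed by that much, and returns True; else False.
- bot.goto_joints(angles): joint-space move.
- bot.move_gripper(opening, f_grip=None): finger opening in m; f_grip is the grip in N (None keeps the last); returns when the fingers have stopped.
- bot.pause(seconds).
- bot.ik(position, orientation): joint angles nearest the present ones, or None.
- bot.state(): the state.
- imaging.read_camera(name): name is "scene" or "top" or "wrist"; returns a dict with "pixels" (384x512x3 uint8, red, green, blue), "depth" (384x512 float32, m along the optical axis (not along the pixel's ray), 0 where there is no reading), "vfov" (degrees; the focal length in pixels is half the picture's height over the tangent of half this angle, whatever the lens; pixels are square), "cx", "cy" (the principal point, pixels), "xyz" and "orientation" of the camera in the world. Camera axes: x right, y down, z forward; pixel columns grow to the right and rows downward; lengths in m; the calibration is good to about 2 mm. A picture is of the moment at which its call begins.
A pose or a line that the arm cannot do raises bot.MotionError and nothing moves.
- workorder.sign_off(): hands the job in, once; it reports no verdict.
The state is a dict: "time_s": time; "q": joint angles; "joint_velocities": joint speeds; "joint_efforts": joint torques, N m; "tcp_pos": TCP position; "orientation": TCP orientation; "force": force on the tool from outside, world axes, zero at the start; "torque": the same for the moment, N m; "width": finger opening in m.
Only numpy, scipy, OpenCV 4.12 (cv2) and the standard library are available. Lean on these libraries where they do the work, as an engineer would, in place of code of your own. Each camera call takes 0.05 s, during which the arm holds its last target. There are 200 camera calls.

### The job

Load the little bench ball mill: take the long steel scoop off its forked stand, reach into the narrow-necked clear jar with it, scoop up the grinding ball that lies inside and tip it into the steel cup on the mill. Once the ball is in the cup, flip the mill's toggle switch right over to its other side; by the end the scoop must also hang in its fork again as you found it. Only the scoop may touch the ball, never the gripper, and leave the loose bottles and the vial where they stand.

Things in the scene. Friction and masses are not known exactly. Their poses are not given: they have to be found in the camera images.
- jar: clear glass jar, fixed, 62 mm high, origin under its centre, z up. Belly 114 mm wide inside at 30 to 40 mm up; below it the wall leans in (30 deg from upright) to 81 mm at the floor. White floor, 9 mm above the bench at the centre, slopes 6 deg down towards the jar's +x: the ball rests at that low side, in the corner of floor and wall, and rolls back there when let go
- jar_mouth (a point): centre of the jar's mouth, 62 mm above the bench; the neck is 68 mm wide inside, from 52 to 62 mm up, its rim 78 mm wide outside
- ball: steel grinding ball, 18 mm in diameter, about 24 g, origin at its centre; at the start it lies in the jar about 34 mm from the jar's axis towards the jar's +x, its centre 15 mm above the bench
- scoop: steel scoop, about 90 g, hanging in the stand's fork. Origin on the stem axis, at the underside of the flange that rests on the fork; z up along the stem, x the way the trough points (at the start to the stand's post, within 3 deg of the stand's x). Black flange 26 (x) x 28 (y) x 4 mm, above it the black grip, 14 mm (x) by 22 mm (y), from 4 to 54 mm up
- scoop_bowl (a point): where the ball's centre lies at the back of the trough: (15.5, 0, -106.5) mm in the scoop's frame. Trough at the foot of the 8 mm round stem, open on top and in front (+x): floor 26 mm long, 25 mm wide inside (29 outside), 2 mm thick, inner back edge at (4, 0, -112) mm; side walls 11 mm, back wall 15 mm high
- scoop_lip (a point): middle of the trough's front edge: (28.5, 0, -121) mm in the scoop's frame. With the stem upright the trough's floor points 20 deg down to the lip, to slide under the ball and on to the wall, or to let it roll out; with the stem's top leant back (to the scoop's -x) 38 deg the floor rises 18 deg to the lip and the ball stays at the back
- stand: aluminium stand, fixed, origin on the bench under the hanging point, z up; grey foot from x -30 to 100 mm, 70 mm wide, 8 mm high. Two level prongs (tops 145 mm up, 7 mm wide, 8 mm high, 16 mm apart) run from a post at x 85 mm (44 mm wide, 145 mm high) to x -28 mm, then flare out to -50 mm
- stand_hang (a point): hanging point: between the prongs, at the height of their tops, 145 mm above the bench; the hanging scoop's origin lies here within 6 mm. The fork is open towards the stand's -x: lift the scoop a little and draw it out that way
- mill: white bench ball mill, fixed, 150 (x) x 110 (y) mm, housing top 44 mm above the bench; origin at the centre of its underside, z up. Steel cup on its +x half, toggle switch on its -x half
- cup_mouth (a point): centre of the mouth of the mill's steel cup, 74 mm above the bench; the cup is 60 mm across outside, 54 mm inside, 26 mm deep; in the mill's frame at (30, 0, 74) mm
- toggle (a joint): toggle switch of the mill, rad: 0 = off, bat leaning 26 deg towards the mill's -y; 0.9 = on, leaning 26 deg towards +y. It swings about a pivot at (-46, 0, 47) mm in the mill's frame and falls to either stop from past its centre (0.45); about 1 N at the tip moves it
- toggle_tip (a point): tip of the toggle's bat, 36 mm from its pivot; the bat is a round bar of 7 mm, 10 mm at its end; at the start the tip stands about 79 mm above the bench
- small_bottle: bystander: small capped bottle, 42 mm across, 80 mm high, origin under its centre
- vial: bystander: small capped vial, 23 mm across, 48 mm high, origin under its centre
- tall_bottle: bystander: capped bottle, 54 mm across, 106 mm high, origin under its centre
Mind the look-alikes: they are no part of the job. Of the things that look like the scoop, the larger one is meant. What is shaped like the jar but turquoise is not meant.

How it is judged:
On the way, in this order (a step that is already met when the one before it is completed fails the run):
1. the ball lies in the scoop's trough while the trough is inside the jar (distance between ball and scoop_bowl below 0.016 m and z of scoop_lip in the frame of jar below 0.062 m and horizontal distance between ball and jar below 0.058 m), for 0.1 s.
2. the scoop has carried the ball up out of the jar's neck (distance between ball and scoop_bowl below 0.016 m and z of ball in the frame of jar above 0.075 m), for 0.1 s.
3. the ball lies in the mill's cup (horizontal distance between ball and cup_mouth below 0.024 m and z of ball in the frame of cup_mouth below -0.01 m), for 0.2 s.
4. the toggle has been flipped to its other side (value of joint toggle above 0.8 rad), for 0.2 s.
At the end, for the whole second after the job is handed in: the ball lies in the mill's cup, the toggle is at its on stop (over 0.8 rad), and the scoop hangs at rest in the fork, within 25 mm of its hanging point and upright within 0.2 rad (all of step 3 and value of joint toggle above 0.8 rad and distance between scoop and stand_hang below 0.025 m and angle between scoop's own z axis and vertical below 0.2 rad and contact force between scoop and stand above 0.2 N and linear speed of scoop below 0.05 m/s); the robot touches nothing.
It fails at once if the gripper touches the ball (contact force between the fingers and ball above 0.3 N).
It fails at once if a bystander bottle or the vial is shifted by more than 30 mm (distance of any of small_bottle, vial, tall_bottle from where it was at the start of the episode above 0.03 m).
It also fails if it takes over 72 s, if anything falls off the work surface, if the arm or the gripper's body presses on something with over 40 N, if the wrist force passes 120 N, or if a joint passes its speed limit or range.

## Working session

There is one attempt and no reset: what is moved stays moved. The work goes in short steps, each a Python script; the robot and the scene stay as the last script left them, time stands still between calls to the robot, and variables do not carry over. Pictures are saved under pics/ and viewed, about 8 in all and at most 12, crops included, and the job is handed in when it is done.

```bash
mkdir -p pics; ls
cat > h.py <<'E'
from bench import bot, imaging, workorder
import numpy as np, cv2
from scipy.spatial.transform import Rotation as R
def cam(n,save=None):
    c=imaging.read_camera(n)
    if save: cv2.imwrite(save,c["pixels"][:,:,::-1]); np.savez(save[:-4],**{k:np.array(v) for k,v in c.items()})
    return c
def rot(o):
    o=np.array(o,float)
    return o if o.shape==(3,3) else (R.from_euler('xyz',o).as_matrix() if o.size==3 else R.from_quat(o).as_matrix())
def ray(c,u,v):
    f=192/np.tan(np.radians(float(c["vfov"]))/2)
    return rot(c["orientation"])@np.array([(u-c["cx"])/f,(v-c["cy"])/f,1.0])
def px(c,u,v,z=None):
    d=ray(c,u,v);o=np.array(c["xyz"])
    t=float(c["depth"][int(round(v)),int(round(u))]) if z is None else (z-o[2])/d[2]
    return o+t*d
def cloud(c):
    f=192/np.tan(np.radians(float(c["vfov"]))/2)
    u,v=np.meshgrid(np.arange(512),np.arange(384))
    D=c["depth"];P=np.stack([(u-c["cx"])/f*D,(v-c["cy"])/f*D,D],-1)
    return P@rot(c["orientation"]).T+np.array(c["xyz"])
E
python3 - <<'E'
from h import *
a=cam("scene","pics/s0.png");b=cam("top","pics/t0.png")
for c in(a,b):print({k:c[k] for k in c if k not in("pixels","depth")})
i=np.vstack([a["pixels"],b["pixels"]])[:,:,::-1]
cv2.imwrite("pics/top2.png",cv2.resize(b["pixels"][:,:,::-1],(800,600)))
cv2.imwrite("pics/sc2.png",cv2.resize(a["pixels"][:,:,::-1],(800,600)))
print(bot.state(),bot.grip_depth)
E
```

```text
pics
{'vfov': 54.90488511896369, 'cx': 251.2886320650771, 'cy': 185.57894859482332, 'xyz': array([ 0.89768387, -0.55480465,  0.48609824]), 'orientation': array([-2.03651097, -0.00671235,  0.49213548])}
{'vfov': 43.56170015270628, 'cx': 255.9887901125982, 'cy': 194.0543211845878, 'xyz': array([0.32732126, 0.13755371, 1.4487237 ]), 'orientation': array([-2.9916127 , -0.02342972, -1.56942709])}
{'time_s': 0.1, 'q': array([-1.31149605e+00,  3.07497835e-01,  1.50753395e+00,  3.79204068e-05,
        1.32841604e+00, -7.34819880e-02]), 'joint_velocities': array([-0.00111029, -0.001011  , -0.00125601, -0.00058902, -0.00276064,
       -0.0010946 ]), 'joint_efforts': array([-7.82895786e-04, -4.58530819e+01, -2.52609158e+01, -2.08144470e-04,
        5.63896640e-03,  1.18496538e-05]), 'tcp_pos': array([ 0.18767615, -0.54284743,  0.23047669]), 'orientation': array([-3.14141976e+00,  1.84746511e-03, -1.23802304e+00]), 'force': array([ 0.41432892, -0.11661974,  0.37458874]), 'torque': array([-0.03254001, -0.01945209, -0.01051782]), 'width': 0.08558845295567712} -0.0187
```

View pics/top2.png

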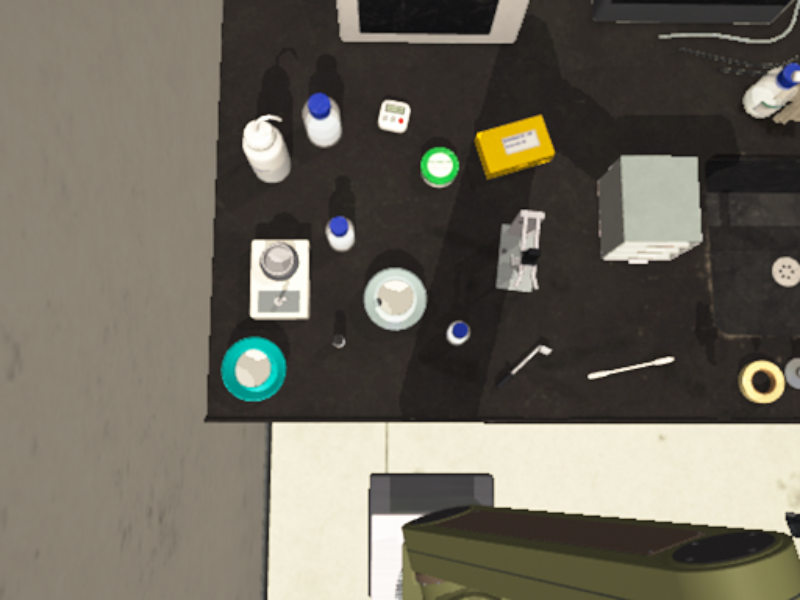

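View pics/sc2.png

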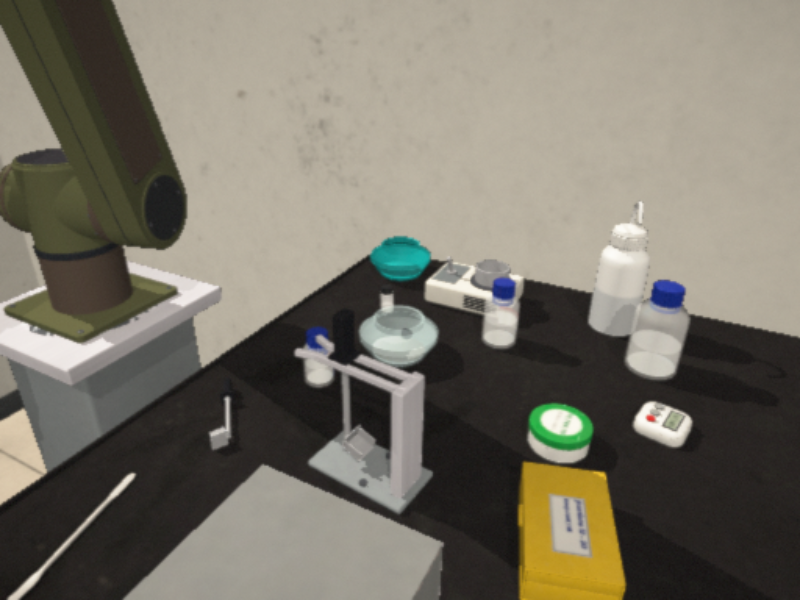

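The top view shows these candidates:
- **Scoops:** the large one hangs in the stand at (530,255) and fits "in the fork, larger". A small one lies loose at (525,360), a look-alike.
- **Jars:** the clear one at (395,298) is meant. The turquoise one at (253,368) is a decoy.
- **Mill:** at (280,280), with the cup at (279,260) and the toggle at (282,298).
- **Bottles and vial:** around (340,232), (322,120), (458,332) and (338,340).

Run:
```python
from h import *
import numpy as np
c=dict(np.load("pics/t0.npz"))
k=512/800
for n,u,v,z in [("jar rim",395,298,.062),("millA",250,240,.044),("millB",310,240,.044),("millC",309,318,.044),("millD",252,318,.044),("cup",279,258,.074),("tog",281,299,.07),("grip",530,257,.2),("fork end L",520,290,.145),("fork R",538,290,.145),("post",533,213,.145),("smb",340,228,.08),("vial",458,328,.048),("v2",338,340,.03),("tall",320,105,.106),("tq",253,368,.06)]:
    print(n,px(c,u*k,v*k,z).round(3))
im=c["pixels"][:,:,::-1]
a=cv2.resize(im[165:215,225:285],(480,400),interpolation=cv2.INTER_CUBIC)
b=cv2.resize(im[128:192,310:355],(281,400),interpolation=cv2.INTER_CUBIC)
cv2.imwrite("pics/c1.png",np.hstack([a,b]))
q=bot.state()["q"]
print(bot.ik([.5,-.05,.40],[np.pi,0,-1.57]),bot.ik([.5,-.05,.40],[np.pi,0,1.57]))
for x,y in((.42,.0),(.42,.1)):
    print([bot.ik([x,y,.40],[np.pi,0,w]) is not None for w in(0,1.57,-1.57,3.14)])
```

```text
jar rim [0.547 0.115 0.062]
millA [0.66  0.391 0.044]
millB [0.661 0.277 0.044]
millC [0.511 0.276 0.044]
millD [0.51  0.383 0.044]
cup [0.619 0.331 0.074]
tog [0.543 0.326 0.07 ]
grip [ 0.597 -0.113  0.2  ]
fork end L [ 0.549 -0.105  0.145]
fork R [ 0.549 -0.137  0.145]
post [ 0.69  -0.132  0.145]
smb [0.676 0.218 0.08 ]
vial [ 0.492 -0.004  0.048]
v2 [0.471 0.222 0.03 ]
tall [0.906 0.257 0.106]
tq [0.415 0.375 0.06 ]
[-1.83748823e-01  1.15807709e-01  1.34584119e+00 -4.44089210e-16
  1.67994375e+00  1.38625118e+00] [-0.18374882  0.11580771  1.34584119  0.          1.67994375 -1.75374882]
[True, True, True, False]
[True, True, True, False]
```

View pics/c1.png

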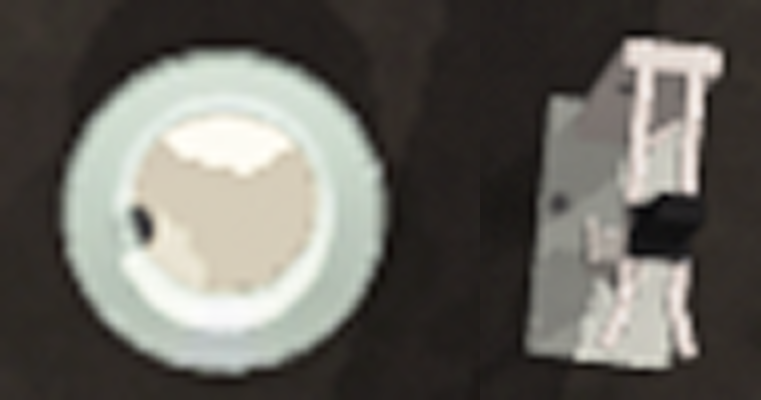

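The ball shows as a dark spot at crop (143,225), on the world +y side of the clear jar, so jar +x is roughly world +y. The large scoop with the black grip hangs in the fork, which opens towards the robot. Next is a closer look with the wrist camera.

Run:
```python
from h import *
bot.reach([.5,.0,.42],[np.pi,0,-1.57])
c=cam("wrist","pics/w1.png"); print(c["xyz"],c["orientation"],c["vfov"])
bot.reach([.5,.12,.36],[np.pi,0,-1.57])
d=cam("wrist","pics/w2.png"); print(d["xyz"],d["orientation"],bot.state()["time_s"])
cv2.imwrite("pics/w12.png",np.vstack([cv2.resize(x["pixels"][:,:,::-1],(400,300)) for x in (c,d)]))
```

```text
[ 0.57186094 -0.00076683  0.56165563] [ 2.85471714e+00 -2.44649950e-04 -1.57033254e+00] 68.02619971888643
[0.5719467  0.11994604 0.50179644] [ 2.85487856e+00 -9.44522900e-04 -1.56858609e+00] 3.1333
```

View pics/w12.png

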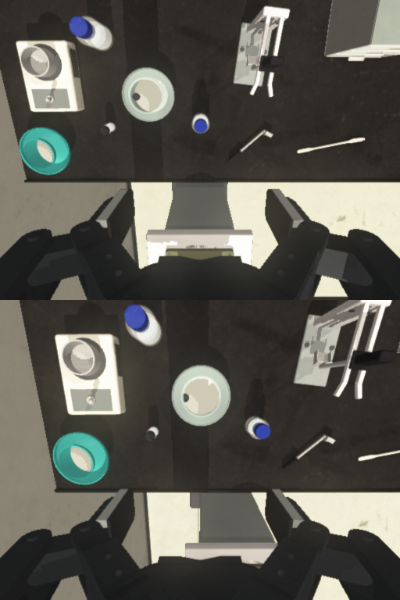

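Run:
```python
import cv2,numpy as np
a=cv2.imread("pics/w1.png");b=cv2.imread("pics/w2.png")
C=lambda i,u,v,w,h,s:cv2.resize(i[v:v+h,u:u+w],(w*s,h*s),interpolation=cv2.INTER_CUBIC)
# jar 210..305x80..165 ; stand w1 295..375x0..130 ; mill w2 60..170x30..160
j=C(b,212,78,90,90,4); s=C(a,295,0,80,135,4); m=C(b,62,30,100,120,4)
o=np.zeros((600,800,3),np.uint8)
o[:360,:360]=j; o[:540,365:685]=s
cv2.imwrite("pics/z1.png",o); cv2.imwrite("pics/z2.png",m)
```

```text
(no output)
```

View pics/z1.png

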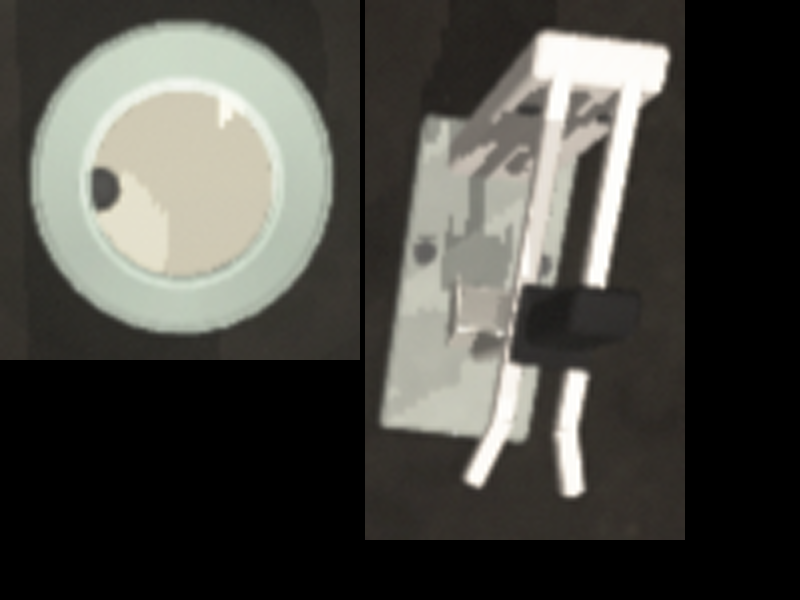

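View pics/z2.png

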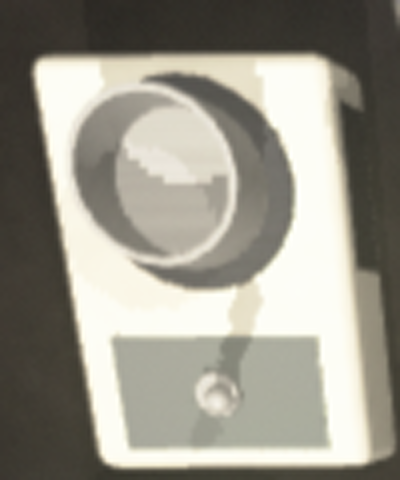

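Run:
```python
from h import *
a=dict(np.load("pics/w1.npz"));b=dict(np.load("pics/w2.npz"));t=dict(np.load("pics/t0.npz"))
J=lambda x,y,z:px(b,212+x/4-.4,78+y/4-.4,z)
S=lambda x,y,z:px(a,295+(x-365)/4-.4,y/4-.4,z)
M=lambda x,y,z:px(b,62+x/4-.4,30+y/4-.4,z)
print("jar",J(182.5,182,.062),J(182,177,.035));print("ball",J(99.5,190,.015))
print("top jar",px(t,225+222/8,165+213/8,.062),px(t,225+223/8,165+211/8,.035))
m1=(S(558,90,.145)+S(626,90,.145))/2;m2=(S(508,420,.145)+S(567,430,.145))/2;m3=(S(515,365,.145)+S(572,372,.145))/2
print("prong",m1,m2,m3,"yaw deg",np.degrees(np.arctan2(*(m1-m2)[1::-1])))
tips=(S(474,480,.145)+S(571,490,.145))/2;print("tips",tips)
print("grip top",S(606,313,.199),"post",S(535,35,.145),S(670,50,.145),S(532,82,.145),S(662,90,.145))
print("foot",S(380,428,.008),S(525,440,.008),S(422,115,.008))
# black pixels cloud of grip
for c,n in((a,"w1"),(t,"t")):
    P=cloud(c);k=(c["pixels"].max(-1)<60)&(P[...,2]>.185)&(P[...,2]<.22)&(abs(P[...,0]-.6)<.06)&(abs(P[...,1]+.12)<.06)
    Q=P[k];print(n,len(Q),Q.min(0) if len(Q) else 0,Q.max(0) if len(Q) else 0,np.median(Q,0) if len(Q) else 0)
print("cup",M(155,174,.074),"tip",M(218,393,.079))
print([M(x,y,.044).round(3) for x,y in((35,55),(325,55),(370,463),(103,465))])
```

```text
jar [0.55356717 0.1167806  0.062     ] [0.5543697  0.11679291 0.035     ]
ball [0.5482956  0.15096761 0.015     ]
top jar [0.54410841 0.11481821 0.062     ] [0.54908484 0.11400499 0.035     ]
prong [ 0.68150526 -0.12511716  0.145     ] [ 0.5778546  -0.11600659  0.145     ] [ 0.59647689 -0.11653991  0.145     ] yaw deg -5.023208415868421
tips [ 0.55752337 -0.11236714  0.145     ]
grip top [ 0.60880414 -0.1187605   0.199     ] post [ 0.69706856 -0.10537943  0.145     ] [ 0.69288159 -0.14907604  0.145     ] [ 0.68378354 -0.10549471  0.145     ] [ 0.68151724 -0.14779425  0.145     ]
foot [ 0.57846147 -0.08074914  0.008     ] [ 0.57314448 -0.14860218  0.008     ] [ 0.70794605 -0.09333938  0.008     ]
w1 259 [ 0.60145013 -0.1293657   0.18535533] [ 0.61579969 -0.10729998  0.20058437] [ 0.60861508 -0.11680575  0.19790181]
t 48 [ 0.59915197 -0.12955963  0.18894478] [ 0.61279649 -0.10715192  0.20295317] [ 0.60429889 -0.11873849  0.19772167]
cup [0.62118253 0.33553007 0.074     ] tip [0.54715088 0.32135914 0.079     ]
[array([0.665, 0.388, 0.044]), array([0.665, 0.283, 0.044]), array([0.518, 0.281, 0.044]), array([0.517, 0.388, 0.044])]
```

Estimates so far:
- **Stand:** hang point (0.607, -0.118), yaw -5°.
- **Jar:** (0.554, 0.117), +x direction at about 99.5°.
- **Cup:** (0.621, 0.3355).
- **Toggle:** tip at (0.547, 0.321).

Before moving I'll check that the whole plan is reachable.

```bash
cat >> h.py <<'E'
H=.012; SG=1
JAR=np.array([.554,.1168,0]);JY=np.radians(99.5)
HANG=np.array([.607,-.1183,.145]);SY=np.radians(-5)
CUP=np.array([.6212,.3355,.074])
BOWL=np.array([.0155,0,-.1065]);LIP=np.array([.0285,0,-.121]);ORG=np.zeros(3)
def pose(ref,target,yaw,lean=0):
    "TCP position, rpy that put scoop point ref at target; lean deg = stem top leant back"
    Rs=R.from_euler('z',yaw)*R.from_euler('y',-np.radians(lean))
    p=np.array(target)+Rs.apply(np.array([0,0,H])-ref)
    Rt=Rs*R.from_matrix(np.array([[SG,0,0],[0,-SG,0],[0,0,-1.]]))
    return p,Rt.as_euler('xyz')
def jar(x,z,y=0): return JAR+R.from_euler('z',JY).apply([x,y,z])
def go(ref,target,yaw,lean=0,v=.1,f=None):
    p,o=pose(ref,target,yaw,lean); return bot.move_linear(p,max_speed=v,attitude=o,until_force=f)
E
python3 - <<'E'
import h; from h import *
for sg in(1,-1):
  h.SG=sg
  W=[(ORG,HANG,SY,0),(ORG,HANG+[-.1,.009,.01],SY,0),(LIP,jar(.016,.09),JY,0),(LIP,jar(.037,.007),JY,0),(BOWL,jar(.022,.0265),JY,38),(BOWL,jar(.006,.15),JY,38)]
  for cy in(JY,np.radians(75)):
    u=np.array([np.cos(cy),np.sin(cy),0]);W+=[(LIP,CUP-.008*u+[0,0,.04],cy,38),(LIP,CUP-.008*u+[0,0,.008],cy,0)]
  for w in W:
    q=bot.ik(*pose(*w)); print(sg,None if q is None else np.round(q,2))
E
```

```text
1 [-0.26  0.43  1.51 -0.    1.2  -0.17]
1 [-0.29  0.29  1.71 -0.    1.14 -0.21]
1 [ 0.11  0.3   1.54 -0.    1.3  -1.63]
1 [ 0.15  0.38  1.65 -0.    1.11 -1.59]
1 [-0.34  0.57  1.62  0.58  1.35 -2.33]
1 [-0.37  0.45  1.48  0.56  1.59 -2.2 ]
1 [-0.06  0.53  1.41  0.65  1.41 -1.98]
1 [ 0.38  0.49  1.25 -0.    1.4  -1.35]
1 [-0.07  0.36  1.74  0.77  1.05 -1.78]
1 [ 0.39  0.47  1.29 -0.    1.39 -0.91]
-1 None
-1 None
-1 [ 0.11  0.3   1.54 -0.    1.3   1.52]
-1 [ 0.15  0.38  1.65 -0.    1.11  1.55]
-1 [-0.34  0.57  1.62  0.58  1.35  0.81]
-1 [-0.37  0.45  1.48  0.56  1.59  0.94]
-1 [-0.06  0.53  1.41  0.65  1.41  1.16]
-1 [0.38 0.49 1.25 0.   1.4  1.79]
-1 [-0.07  0.36  1.74  0.77  1.05  1.36]
-1 [0.39 0.47 1.29 0.   1.39 2.23]
```

Run:
```python
from h import *
bot.move_gripper(.045)
p,o=pose(ORG,HANG+[.001,0,.07],SY); bot.reach(p,o)
f=go(ORG,HANG+[.001,0,0],SY,v=.1,f=6); print("touch",f)
bot.move_gripper(0,f_grip=80); s=bot.state();print(s["width"],s["tcp_pos"],s["force"])
go(ORG,HANG+[.001,0,.010],SY,v=.05)
u=np.array([np.cos(SY),np.sin(SY),0])
s=bot.state();print(s["force"])
print(go(ORG,HANG-.105*u+[0,0,.010],SY,v=.1,f=15))
s=bot.state();print(s["time_s"],s["width"],s["tcp_pos"],s["force"],s["torque"])
p,o=pose(LIP,jar(.014,.10),JY); bot.reach(*[p,o])
c=cam("wrist","pics/w3.png"); d=cam("scene","pics/s3.png"); e=cam("top","pics/t3.png")
print(bot.state()["time_s"],bot.state()["tcp_pos"]-p)
a=cv2.resize(c["pixels"][:,:,::-1],(512,384)); b=cv2.resize(d["pixels"][100:292,160:352,::-1],(384,384))
cv2.imwrite("pics/v3.png",np.hstack([a[:,:416],b]))
```

```text
touch False
0.013269178848075274 [ 0.60857651 -0.11844204  0.1579759 ] [0.02271777 0.03563956 4.68847936]
[-0.43066659 -0.33819485 -1.14588005]
False
8.0583 0.013511840941313998 [ 0.50330536 -0.1093598   0.16714483] [-0.23268251 -0.15095276 -1.37060243] [-0.00872922 -0.00034562  0.02760081]
9.4917 [-0.00013654 -0.00073303 -0.0003368 ]
```

View pics/v3.png

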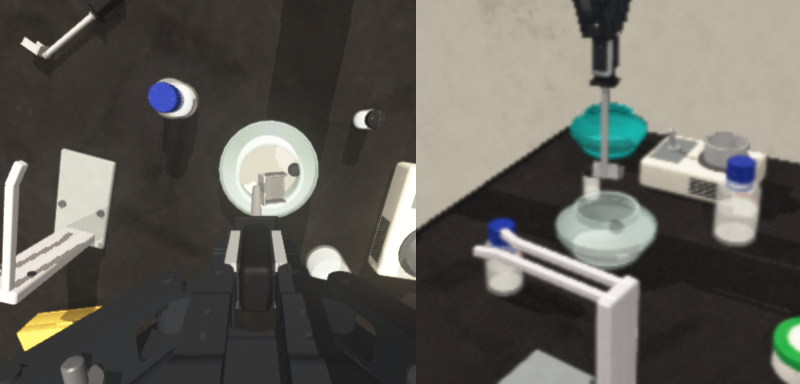

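Run:
```python
from h import *
c=dict(np.load("pics/w3.npz"))
cv2.imwrite("pics/z3.png",cv2.resize(c["pixels"][110:225,210:325,::-1],(575,575),interpolation=cv2.INTER_CUBIC))
print("expected lip",jar(.014,.10))
```

```text
expected lip [0.55168933 0.130608   0.1       ]
```

View pics/z3.png

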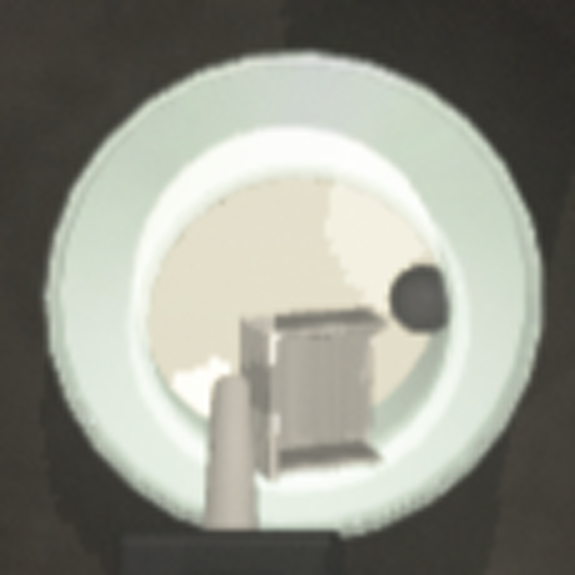

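Run:
```python
from h import *
c=dict(np.load("pics/w3.npz"))
Z=lambda x,y,z:px(c,210+x/5-.4,110+y/5-.4,z)
print("lip",Z(372,388,.0997),"ball",Z(424,299,.015),"belly",Z(295,293,.035),"rim",Z(298,298,.062))
Rj=R.from_euler('z',-JY)
for p in(Z(372,388,.0997),Z(424,299,.015),Z(295,293,.035)): print((Rj.apply(p-JAR)*1e3).round(1))
```

```text
lip [0.55334879 0.13052308 0.0997    ] ball [0.54873364 0.15152007 0.015     ] belly [0.54893366 0.11698219 0.035     ] rim [0.54491912 0.11572733 0.062     ]
[13.6 -1.6 99.7]
[35.1 -0.5 15. ]
[ 1.  5. 35.]
```

The picture shows the lip at crop (372,388) and the ball at (424,299). Both are within 2 mm of the model, so I'm taking the mean jar centre and going in.

```bash
sed -i 's/^JAR=.*/JAR=np.array([.5518,.1168,0]);JY=np.radians(96)/' h.py
python3 - <<'E'
from h import *
Y=.001
def lipnow():
    s=bot.state();Rt=R.from_euler('xyz',s["orientation"]);Rs=Rt*R.from_matrix(np.diag([1,-1,-1.]))
    return (R.from_euler('z',-JY).apply(s["tcp_pos"]+Rs.apply(LIP-[0,0,H])-JAR)*1e3).round(1)
go(LIP,jar(.014,.075,Y),JY,v=.08); print(lipnow(),bot.state()["force"])
print(go(LIP,jar(.014,.016,Y),JY,v=.05,f=6),lipnow())
t=go(LIP,jar(.014,.004,Y),JY,v=.012,f=2.5); l=lipnow();print(t,l,bot.state()["force"])
z=l[2]/1e3+.0010
go(LIP,jar(.014,z,Y),JY,v=.02)
x1=.042;t=go(LIP,jar(x1,z-(x1-.014)*np.tan(np.radians(6)),Y),JY,v=.025,f=5)
print(t,lipnow(),bot.state()["force"],bot.state()["time_s"])
c=cam("wrist","pics/w4.png");cv2.imwrite("pics/z4.png",cv2.resize(c["pixels"][110:225,210:325,::-1],(460,460),interpolation=cv2.INTER_CUBIC))
E
```

```text
[13.8  1.3 74.7] [ 0.62093307 -0.00791532 -0.41646034]
False [14.   0.6 16.4]
True [13.9  0.9 10.2] [-0.11118435 -0.32758103  4.48828618]
True [39.6  0.9  8. ] [ 1.62766792 -2.3189855   0.79130122] 13.2917
```

View pics/z4.png

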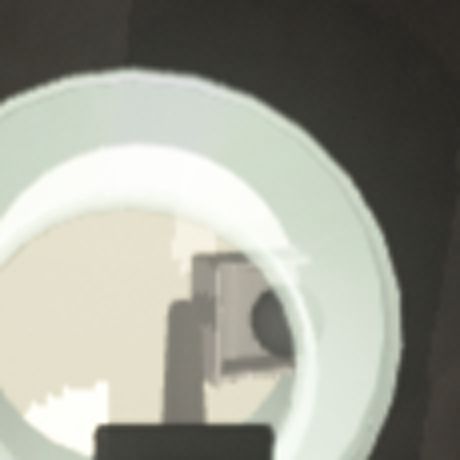

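The ball at crop (280,322) now sits in the trough against the wall. Next I tilt back and lift out.

Run:
```python
from h import *
Y=.001
for k,(x,z,l) in enumerate([(.0258,.0232,8),(.025,.0245,18),(.024,.026,28),(.023,.028,38)]):
    print(go(BOWL,jar(x,z,Y),JY,l,v=.02,f=20),bot.state()["force"].round(2))
bot.pause(.2)
c=cam("wrist","pics/w5.png");d=cam("scene","pics/s5.png");print(bot.state()["time_s"])
a=cv2.resize(c["pixels"][60:260,150:350,::-1],(400,400),interpolation=cv2.INTER_CUBIC);b=cv2.resize(d["pixels"][180:260,210:290,::-1],(400,400),interpolation=cv2.INTER_CUBIC)
cv2.imwrite("pics/z5.png",np.hstack([a,b]))
```

```text
False [ 1.17 -1.93 -1.19]
False [ 0.39 -1.25 -0.72]
False [-0.16 -0.26 -0.9 ]
False [ 0.24 -0.06 -0.86]
18.2583
```

View pics/z5.png

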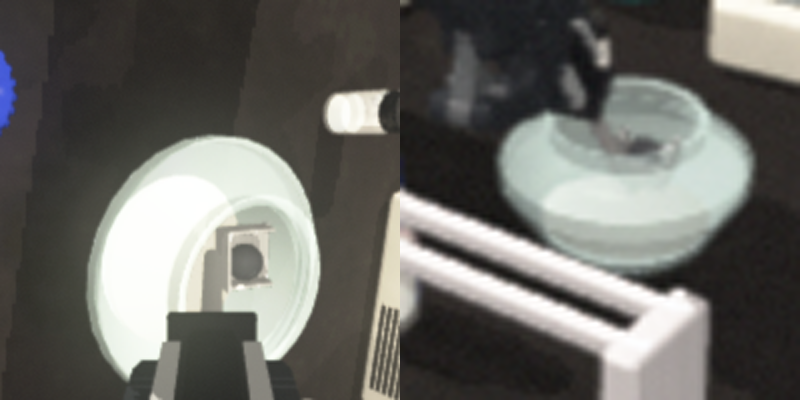

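The ball is at the back of the trough (left panel, (245,262)), with no contact force. Now I lift it out and carry it over the cup.

Run:
```python
from h import *
Y=.001
for x,z,v in[(.014,.040,.04),(.006,.052,.04),(.005,.135,.07)]:
    print(go(BOWL,jar(x,z,Y),JY,38,v=v,f=15),bot.state()["force"].round(2))
u=np.array([np.cos(JY),np.sin(JY),0])
go(LIP,CUP-.012*u+[0,0,.05],JY,38,v=.1)
go(LIP,CUP-.012*u+[0,0,.028],JY,38,v=.05)
c=cam("wrist","pics/w6.png");print(bot.state()["time_s"])
cv2.imwrite("pics/z6.png",cv2.resize(c["pixels"][60:260,150:350,::-1],(500,500),interpolation=cv2.INTER_CUBIC))
```

```text
False [-0.43  0.57 -0.53]
False [-0.4   0.24 -1.3 ]
False [ 0.41  0.15 -1.1 ]
23.3917
```

View pics/z6.png

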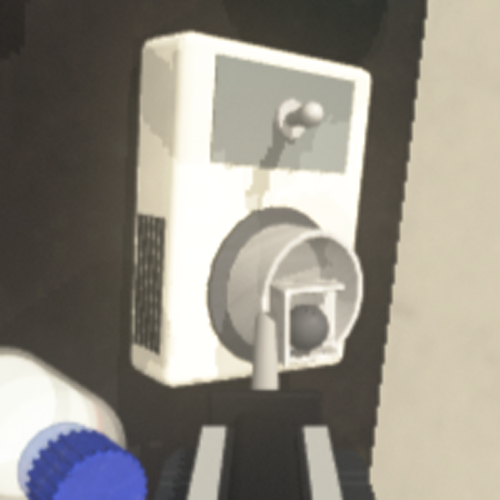

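Run:
```python
from h import *
c=dict(np.load("pics/w6.npz"))
Z=lambda x,y,z:px(c,150+x/2.5-.3,60+y/2.5-.3,z)
u=np.array([np.cos(JY),np.sin(JY),0])
print("lip exp",CUP-.012*u+[0,0,.028],"seen",Z(340,322,.102),"ball",Z(310,326,.106),"cup",Z(313,288,.074))
s=bot.state();Rs=R.from_euler('xyz',s["orientation"])*R.from_matrix(np.diag([1,-1,-1.]))
print("bowl exp",s["tcp_pos"]+Rs.apply(BOWL-[0,0,H]))
```

```text
lip exp [0.62245434 0.32356574 0.102     ] seen [0.62542781 0.32570723 0.102     ] ball [0.62493206 0.30585219 0.106     ] cup [0.61668644 0.33513953 0.074     ]
bowl exp [0.62456705 0.30457793 0.10539512]
```

Run:
```python
from h import *
u=np.array([np.cos(JY),np.sin(JY),0]); C=np.array([.618,.3355,.074])
print(go(LIP,C-.010*u+[0,0,.018],JY,24,v=.03,f=20))
print(go(LIP,C-.008*u+[0,0,.010],JY,8,v=.015,f=20))
print(go(LIP,C-.008*u+[0,0,.008],JY,0,v=.008,f=20),bot.state()["force"].round(2))
print(go(LIP,C-.008*u+[0,0,.008],JY,-6,v=.02,f=20))
bot.pause(.4)
go(LIP,C-.012*u+[0,0,.06],JY,0,v=.1)
c=cam("wrist","pics/w7.png");print(bot.state()["time_s"])
cv2.imwrite("pics/z7.png",cv2.resize(c["pixels"][0:280,130:410,::-1],(500,500),interpolation=cv2.INTER_CUBIC))
```

```text
False
False
False [ 0.34 -0.5  -1.54]
False
31.5833
```

View pics/z7.png

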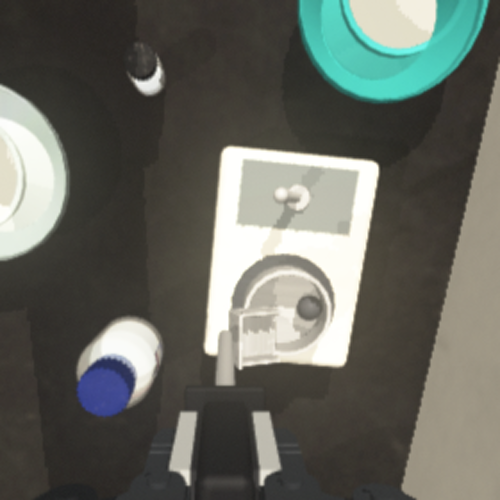

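The ball is in the cup at crop (310,307), with the toggle at (290,195) still off. That is my 12th picture, so the remaining checks are by numbers. Next I hang the scoop back.

Run:
```python
from h import *
u=np.array([np.cos(SY),np.sin(SY),0])
go(ORG,CUP+[0,-.10,.206],JY,0,v=.2)
bot.reach(*pose(ORG,HANG-.105*u+[0,0,.13],SY))
go(ORG,HANG-.105*u+[0,0,.010],SY,v=.12)
s=bot.state();print(s["time_s"],s["tcp_pos"],s["force"].round(2))
r=go(ORG,HANG+[.001,0,.010],SY,v=.07,f=8);print(r,bot.state()["force"].round(2))
if not r:
    print(go(ORG,HANG+[.001,0,-.001],SY,v=.02,f=3),bot.state()["tcp_pos"],bot.state()["force"].round(2))
    bot.move_gripper(.045); bot.pause(.3)
    print(go(ORG,HANG+[.001,0,.10],SY,v=.1,f=6))
    c=cam("top","pics/t8.png")
    P=cloud(c);k=(c["pixels"].max(-1)<60)&(P[...,2]>.15)&(P[...,2]<.22)&(abs(P[...,0]-.6)<.06)&(abs(P[...,1]+.12)<.06)
    Q=P[k];print(len(Q),Q.min(0),Q.max(0)) if len(Q) else print("none")
print(bot.state()["time_s"],bot.state()["tcp_pos"])
```

```text
34.575 [ 0.50309149 -0.10926586  0.16765249] [-0.17  0.7  -0.25]
False [-0.15 -0.5  -0.51]
True [ 0.60789085 -0.11828017  0.15795247] [ 0.01 -0.2   4.11]
False
50 [ 0.59704049 -0.11972663  0.15075102] [ 0.61730453 -0.10694744  0.20264051]
38.625 [ 0.60740994 -0.11815888  0.25598494]
```

The scoop hangs at its old spot: black grip top at 0.2 m, centred at (0.607, -0.118). Now the toggle.

Run:
```python
from h import *
def tip(n,zmin):
    c=cam("wrist",n);P=cloud(c);k=(abs(P[...,0]-.545)<.03)&(abs(P[...,1]-.335)<.045)&(P[...,2]>zmin)&(P[...,2]<.095)
    print("tip",k.sum(),np.median(P[k],0) if k.any() else "")
    P2=P;k=(abs(P[...,0]-.619)<.024)&(abs(P[...,1]-.335)<.024)&(P[...,2]<.078)
    dark=k&(c["pixels"].max(-1)<95);print("ball?",dark.sum(),np.median(P[dark],0) if dark.any() else "")
O=[np.pi,0,0]
bot.reach([.547,.25,.22],O); bot.move_gripper(0)
bot.move_linear([.547,.265,.13],.15); tip("pics/w8.png",.066)
bot.move_linear([.547,.285,.063],.1,until_force=8)
r=bot.move_linear([.547,.337,.063],.03,until_force=8);s=bot.state();print(r,s["tcp_pos"],s["force"].round(2))
bot.move_linear([.547,.29,.07],.08)
bot.move_linear([.547,.265,.16],.15);bot.pause(.3);tip("pics/w9.png",.066)
print(bot.state()["time_s"])
```

```text
tip 248 [0.54536512 0.32430172 0.07941093]
ball? 397 [0.6163428  0.35287413 0.06244734]
True [0.54694569 0.33175057 0.06247673] [ 1.29 -2.7   2.69]
tip 213 [0.5450489  0.34918487 0.07948565]
ball? 226 [0.6174354  0.35262198 0.06238027]
45.475
```

Run:
```python
from h import *
bot.reach([.5,.05,.40],[np.pi,0,-1.57]);bot.pause(.3)
c=cam("wrist","pics/w10.png");P=cloud(c);b=c["pixels"].max(-1)<70
for lo,hi in((.19,.21),(.146,.156)):
    k=b&(P[...,2]>lo)&(P[...,2]<hi)&(abs(P[...,0]-.607)<.04)&(abs(P[...,1]+.118)<.04)
    print(k.sum(),P[k].min(0).round(4) if k.any() else"",P[k].max(0).round(4) if k.any() else "")
print(bot.state()["time_s"],bot.state()["force"].round(2)); workorder.sign_off()
```

```text
283 [ 0.6    -0.1285  0.1902] [ 0.6144 -0.1072  0.2011]
213 [ 0.5949 -0.1321  0.1462] [ 0.6204 -0.104   0.1559]
47.0583 [ 0.29 -1.    0.26]
the job is handed in; nothing more can be done
```

The job is done and handed in at about 47 s on the robot's clock; sign-off reports no verdict. I took the large scoop off the fork, scooped the ball out of the clear jar and tipped it into the mill's cup. Then I hung the scoop back and flipped the toggle with closed fingers.

Last checks:
- **Ball:** it lies in the cup about 18 mm from the centre (the limit is 24 mm), and the point seen on its surface is about 12 mm below the mouth (at least 10 mm is needed).
- **Toggle:** the tip moved from y = 0.324 to 0.349 m and stands at the same height on the other side, so it is at its on stop. The measured shift was 25 mm against about 32 mm expected for the bat's tip. I put that down to reading points on the bat's surface.
- **Scoop:** the flange is centred at (0.608, -0.118) m, at fork height and within about 1 mm of where I took it off. The grip top is directly above it, so it hangs upright.
- **Contact:** no guarded move hit anything unexpected. My last picture, before I hung the scoop back, showed the small bottle still standing. I did not measure whether the bottles or the vial had shifted.
- **Disagreement:** the camera views differed by 4 to 10 mm on the jar's centre and by about 4 mm on the cup's. I used middle values, and both the scooping and the pouring worked.

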